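# Lower the blue tip-box lid to half open

### The job

Two pipette-tip boxes stand open on the bench. Fold the blue lid over on its hinge to half open, sloping over its tips at about 45 degrees, so that it keeps dust off them but they can still be reached; the lid stays where it is left. Leave the lid of the all-white box as it is.

Things in the scene. Friction and masses are not known exactly. Their poses are not given: they have to be found in the camera images.
- blue_box_lid (a joint): Hinge of the blue lid, rad: 0 shut, 0.785 half open (45 degrees), 1.57 straight up, 1.83 fully back; 1.25 to 1.8 at the start. Stiff: the lid stays at any angle it is left at and never falls by itself; about 0.5 N at its free edge moves it. Straight up, the free edge is 132 mm above the bench and the outer face 22 mm behind the hinge; at 1.8 rad the lid reaches 42 mm behind. 60 mm beyond that are free.
- blue_hinge (a point): Middle of the hinge line of the white box with the blue lid (92x122 mm, 67 mm high shut, fixed to the bench), 45 mm above the bench. Axes are the box's, not the lid's: x from its front to its hinged back, y along the hinge, z up. Box: x from +3 to -87 mm, y 61 mm each way. The shut lid, a cover with 20 mm skirt, spans the same; its flat outer face is 22 mm above this point.
- white_box_lid (a joint): Hinge of the white lid, read as the blue one: 0 shut, 1.57 straight up; 1.5 to 1.8 at the start. It too stays where it is left. It is to stay as it is.
- white_hinge (a point): Middle of the hinge line of the all-white tip box (92x122 mm, 50 mm high when shut, fixed to the bench); the point is 34 mm above the bench, axes as for blue_hinge. Its lid's open edge is at about 121 mm. It stands about 0.15 to 0.4 m to the left or right of the blue-lidded box.
Mind the look-alikes: they are no part of the job. What is shaped like the part that bears blue_box_lid but green is not meant. What is shaped like the part that bears white_box_lid but pink is not meant.

How it is judged:
By the outcome, as a careful person would: the job done as asked, in the order asked, and still so for the second after the job is handed in, with the robot touching nothing.
It also fails if it takes over 38 s, if anything falls off the work surface, if the arm or the gripper's body presses on something with over 40 N, if the wrist force passes 120 N, or if a joint passes its speed limit or range.

### The arm

A 6-joint arm with a two-finger parallel gripper is mounted at the origin on a cart in front of the work surface, level with it; the furniture and walls round the work are solid. World frame = base frame: x ahead of the robot, y to its left, z up, the work surface at z = 0. Lengths are in m, angles in rad, forces in N, time in s.
With the tool pointing down it reaches from about 0.4 to 0.825 m from the base axis. Payload 7 kg.
Tool frame: the origin (TCP) lies at the centre of the arm's flange, where the gripper is bolted on; the fingertips stand ctrl.finger_overhang ahead of it and the grasp point (between the pads) lies 159 mm ahead of it (ctrl.finger_overhang is the distance from the TCP to the fingertips, in m); z points along the fingers, y is the line along which they close (so a half turn about z gives the same grasp; the last joint's range is limited). The gripper opens to 88 mm and grips with 3 to 60 N. Pads are 19 mm wide; open, the fingers measure 130 mm over their backs; the gripper's body (78 mm by 193 mm) begins 47 mm behind the grasp point.
Start: joints at [-0.846, 0.359, 0.012, 0, -1.224, -0.288], TCP at [0.286, -0.612, 0.405] pointing down, gripper open.
Joint ranges: [-3.07, 3.07], [-1.43, 2.12], [-1.02, 1.25], [-3.03, 1.67], [-3.05, -0], [-3.03, 3.03]. Speed limits (rad/s): [2.39, 2.39, 3.01, 3.14, 3.14, 3.14].

### API

Orientations are given as a rotation vector (axis times angle).
In Python, from plant import telemetry, cams, job, boxes_of, cut_out, landmark_of, ctrl gives the robot as it stands.
- The arm moves only by the tool play_rows, never from a script. Its argument "steps" is a list that holds one entry, the list of rows, each a list of 7 numbers: the turn, a rotation vector about the world's x, y, z in degrees, then the shift along the world's x, y, z in m, then the closure, from -1 (fully open) to 1 (shut), so that 0 is half open. A call has 1 to 8 rows; each row shifts and turns the commanded pose from where the row before left it; what a row does not reach is not made up. A row lasts 1/10 s, in which the tool goes at most 50 mm and 8.59 degrees, less where a joint would pass 70% of its speed; a pose out of reach is approached as far as the arm can. A call is refused whole if a number of a shift passes 0.05 or a number of a turn 8.59, either way. A call with a gripper value outside its range is refused whole. The fingers move at their own pace and stop on an object; "squeeze" is the grip in N (left out, the last holds). Time passes only in rows, so rows that do not move let the fingers close. It gives the time, the measured TCP pose, the force, the opening and the grip force at its end, in the units of the state.
- telemetry.observe(): the state, without advancing time (a new reading comes with each control period).
- cams.camera(name): name is "scene" or "top" or "wrist"; returns a dict with "img" (480x640x3 uint8, blue, green, red), "fovy" (degrees; the focal length in pixels is half the picture's height over the tangent of half this angle, whatever the lens; pixels are square), "cx", "cy" (the principal point, pixels), "distortion" ([k1, k2, p1, p2, k3] as OpenCV has them; the pictures are not rectified), "cam_to_world" (4x4, takes a point from camera to world coordinates); the wrist camera has in their place "tool_from_camera" (4x4, takes a point from camera to tool coordinates, whose origin is the TCP and whose axes are the flange's). Camera axes: x right, y down, z forward; pixel columns grow to the right and rows downward; lengths in m; the calibration is good to about 2 mm. A picture is of the moment at which its call begins: read the wrist's pose just before it. There is no depth.
- job.close_job(): hands the job in; it is judged then, once.
Trained networks look in the newest picture that a camera, given by its name, has taken for a name from the list of things; names that differ only in an ending like _2 or _b are one class to them, and where a whole thing is asked for, a point or a joint stands for the part that bears it (a point fixed in the world has none). Each returns a list of dicts, best first, with "p" (0 to 1); they miss things now and then, are a little off and sometimes report something else, mostly with a low value. They report only what shows in the picture. A call takes as long as a camera call. They do not tell look-alikes from the thing itself.
- boxes_of(camera, query): "point" ([x, y, z] in m, in the coordinates of the camera as it stood for that picture, good to about 4 mm: the middle of the surface that is visible of it).
- cut_out(camera, query): "region" (480x640 bool, what is visible of it).
- landmark_of(camera, query): "point" ([x, y, z] in m, in the coordinates of the camera as it stood for that picture, good to about 4 mm: a listed point, or the origin of a listed thing).
The state is a dict: "t": time; "joints": joint angles; "joint_velocities": joint speeds; "effort": joint torques, N m; "tool_pos": TCP position; "tcp_rot": TCP orientation; "ft_force": force on the tool from outside, world axes, zero at the start; "moment": the same for the moment, N m; "gripper_width": finger opening in m; "grasp_force": force on a finger pad.
Only numpy, scipy, OpenCV 4.12 (cv2) and the standard library are available. Lean on these libraries where they do the work, as an engineer would, in place of code of your own. Each camera call takes 0.05 s, during which the arm holds its last target. There are 200 camera calls.

## Working session

There is one attempt and no reset: what is moved stays moved. The work goes in short steps, Python scripts to look and compute and a tool call to move; the robot and the scene stay as the last step left them, time stands still between calls to the robot, and variables do not carry over. Pictures are saved under pics/ and viewed, at most 10 in all, crops included, and the job is handed in when it is done.

Besides the shell and the picture viewer there is one more tool, called after "Call:" as name(argument=value, ...), one argument or row to a line, values as JSON. play_rows: Moves the arm, as the interface text tells. Its arguments: {"type":"object","properties":{"steps":{"type":"array"},"squeeze":{"type":"number"}},"required":["steps"]}

```bash
mkdir -p pics; cat > h.py <<'E'
from plant import telemetry, cams, job, boxes_of, cut_out, landmark_of, ctrl
import numpy as np, cv2
from scipy.spatial.transform import Rotation as R
def look(n):
    s=telemetry.observe(); c=cams.camera(n)
    if n=="wrist":
        T=np.eye(4);T[:3,:3]=R.from_rotvec(s["tool_rot" if "tool_rot" in s else "tcp_rot"]).as_matrix();T[:3,3]=s["tool_pos"]
        c["M"]=T@np.array(c["tool_from_camera"])
    else: c["M"]=np.array(c["cam_to_world"])
    return c
def w(c,p): return (c["M"]@np.r_[p,1])[:3]
def px(c,P):
    f=240/np.tan(np.radians(c["fovy"])/2);K=np.array([[f,0,c["cx"]],[0,f,c["cy"]],[0,0,1]])
    V=np.linalg.inv(c["M"])
    return cv2.projectPoints(np.atleast_2d(P).astype(float),cv2.Rodrigues(V[:3,:3])[0],V[:3,3],K,np.array(c["distortion"],float))[0][:,0]
E
python3 - <<'E'
from h import *
np.set_printoptions(precision=4,suppress=True)
s=telemetry.observe();print(s["t"],s["tool_pos"],s["tcp_rot"],ctrl.finger_overhang,s["gripper_width"])
ims=[]
for n in("scene","top"):
    c=look(n);print(n,c["M"].round(3).tolist(),c["fovy"]);cv2.imwrite(f"pics/{n}0.png",c["img"])
    for q in("blue_hinge","white_hinge"):
        for f in (landmark_of,boxes_of):
            for d in f(n,q): 
                P=w(c,d["point"]);print(n,q,f.__name__,round(d["p"],2),P,px(c,P)[0])
E
```

```text
0.0 [ 0.2855 -0.6114  0.4037] [ 0.6804 -3.0665 -0.0025] 0.1781 0.08738386504409784
scene [[0.776, -0.337, 0.533, -0.177], [-0.631, -0.397, 0.667, -0.955], [-0.012, -0.854, -0.521, 0.743], [0.0, 0.0, 0.0, 1.0]] 53.708671983820324
scene blue_hinge call 0.68 [0.7025 0.184  0.046 ] [305.9975 190.0599]
scene blue_hinge call 0.61 [ 0.3757 -0.0068  0.0433] [255.3338 248.4001]
scene blue_hinge call 0.81 [ 0.3282 -0.0022  0.0619] [238.9112 248.0662]
scene blue_hinge call 0.79 [0.6633 0.1981 0.0685] [293.9319 185.9014]
scene blue_hinge call 0.69 [0.4318 0.219  0.0426] [230.9523 212.1913]
scene white_hinge call 0.76 [0.5502 0.0272 0.0307] [298.5611 226.7068]
scene white_hinge call 0.62 [ 0.4085 -0.4594  0.0348] [384.1446 333.6543]
scene white_hinge call 0.87 [ 0.5632 -0.5305  0.0291] [454.4411 320.9835]
scene white_hinge call 0.83 [ 0.3489 -0.4867  0.0521] [374.0274 347.5612]
scene white_hinge call 0.77 [0.5405 0.0162 0.0353] [298.1948 227.8639]
top [[0.008, -0.997, 0.082, 0.358], [-1.0, -0.008, -0.002, -0.083], [0.002, -0.082, -0.997, 1.594], [0.0, 0.0, 0.0, 1.0]] 43.25794074029919
top blue_hinge call 0.75 [0.4661 0.2444 0.046 ] [190.6564 249.6468]
top blue_hinge call 0.72 [0.6985 0.1778 0.0475] [218.493  160.3986]
top blue_hinge call 0.55 [ 0.3724 -0.0065  0.0466] [288.0866 287.0686]
top blue_hinge call 0.81 [0.4388 0.254  0.0392] [187.2222 260.4016]
top blue_hinge call 0.77 [0.659  0.1956 0.0642] [210.1238 174.1419]
top white_hinge call 0.98 [ 0.4049 -0.4579  0.0353] [463.7733 275.7903]
top white_hinge call 0.82 [ 0.6303 -0.4927  0.0323] [475.7605 189.5134]
top white_hinge call 0.59 [0.55   0.0227 0.0366] [277.8021 218.2622]
top white_hinge call 0.97 [ 0.5843 -0.5041  0.0486] [482.0688 206.1275]
top white_hinge call 0.91 [ 0.3782 -0.4542  0.0502] [463.8405 286.0868]
top white_hinge call 0.85 [0.5202 0.0131 0.0324] [281.4746 229.9003]
```

View pics/scene0.png

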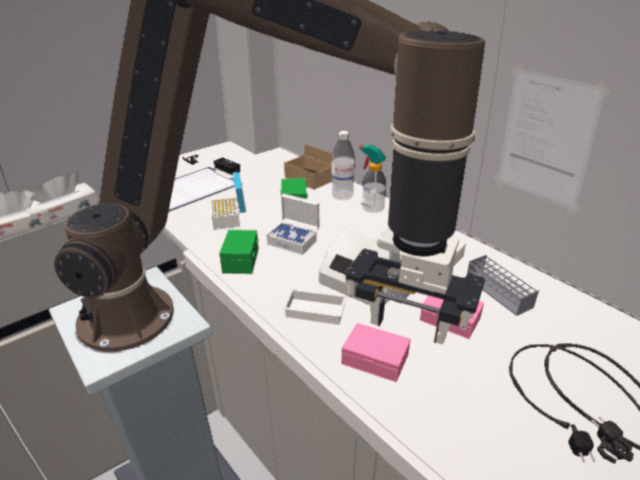

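View pics/top0.png

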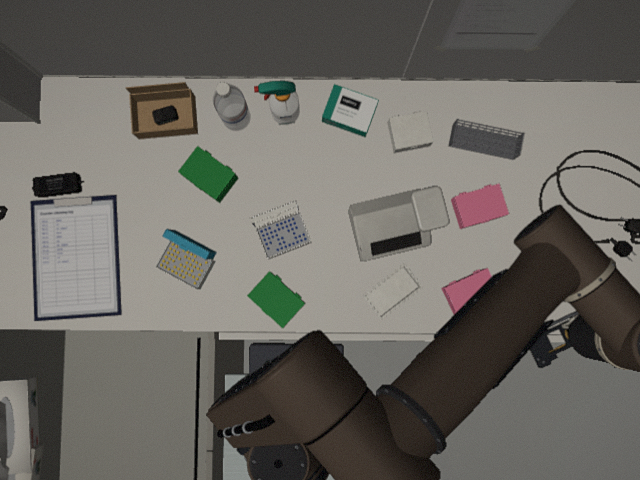

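The blue-lidded box is at about (187,255) in the top view and (225,205) in the scene view. Its lid stands nearly upright, with the hinge to the upper right and the front facing lower left. The open all-white box is at about (280,230) in the top view. The green and pink boxes are the look-alikes. Next I'll fit the box pose and lid angle to the blue silhouette.

```bash
cat > fit.py <<'E'
from h import *
from scipy.optimize import minimize, differential_evolution
def mask(c):
    h=cv2.cvtColor(c["img"],cv2.COLOR_BGR2HSV)
    m=cv2.inRange(h,(92,110,60),(115,255,255))
    u,v=px(c,[0.466,0.244,0.09])[0]; z=np.zeros_like(m); u,v=int(u),int(v); z[max(v-70,0):v+70,max(u-70,0):u+70]=255
    return m&z
def lid(x,y,yaw,th):
    b=np.array([[i,j,k] for i in(.003,-.087) for j in(-.061,.061) for k in(.002,.022)])
    p=b@R.from_euler('y',th).as_matrix().T
    return p@R.from_euler('z',yaw).as_matrix().T+[x,y,.045]
def pred(c,q):
    S=4
    hull=cv2.convexHull(px(c,lid(*q)).astype(np.float32))
    u=np.zeros((480,640),np.uint8);cv2.fillConvexPoly(u,np.round(hull*16).astype(np.int32),255,cv2.LINE_AA,4);return u
def fit(names,q0,fix=None):
    cs=[look(n) for n in names]; ms=[mask(c) for c in cs]
    bl=[cv2.GaussianBlur(m.astype(np.float32)/255,(0,0),1) for m in ms]
    def cost(q):
        q=q if fix is None else np.r_[fix,q]
        return sum(((cv2.GaussianBlur(pred(c,q).astype(np.float32)/255,(0,0),1)-b)**2).sum()/max(b.sum(),1) for c,b in zip(cs,bl))
    if fix is None: bd=[(q0[0]-.03,q0[0]+.03),(q0[1]-.03,q0[1]+.03),(q0[2]-.35,q0[2]+.35),(.6,1.9)]
    else: bd=[(.4,1.9)]
    r=differential_evolution(cost,bd,seed=1,maxiter=60,polish=False)
    return r.x,r.fun,cs,ms
E
python3 - <<'E'
from fit import *
np.set_printoptions(precision=4,suppress=True)
q,f,cs,ms=fit(["top","scene"],[.466,.244,-.47])
print(q,f,[ (m>0).sum() for m in ms])
for c in cs[:]: pass
o=[]
for c,m in zip(cs,ms):
    im=c["img"].copy();u,v=px(c,[q[0],q[1],.09])[0].astype(int)
    cn,_=cv2.findContours(pred(c,q),0,2)
    S=6;cr=cv2.resize(im[v-35:v+35,u-35:u+35],None,fx=S,fy=S,interpolation=0)
    for a in cn: cv2.polylines(cr,[((a-[u-35,v-35])*S+S//2).astype(np.int32)],True,(0,0,255),1)
    o.append(cr[:400,:400])
cv2.imwrite("pics/fit0.png",np.hstack(o))
s=telemetry.observe();print(R.from_rotvec(s["tcp_rot"]).as_matrix())
c=look("wrist");print(c["tool_from_camera"])
E
```

```text
[ 0.4687  0.2537 -0.495   1.5809] 0.5473026633262634 [np.int64(444), np.int64(249)]
[[-0.9061 -0.423   0.    ]
 [-0.423   0.9061 -0.    ]
 [-0.     -0.     -1.    ]]
[[-0.0009 -0.9637 -0.2668  0.07  ]
 [ 1.     -0.0008 -0.0002  0.0007]
 [-0.0001 -0.2668  0.9637  0.0208]
 [ 0.      0.      0.      1.    ]]
```

View pics/fit0.png

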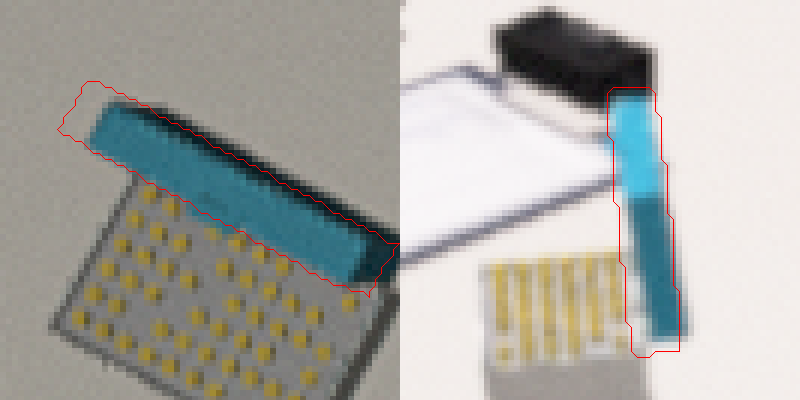

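```bash
sed -i 's/(92,110,60),(115,255,255)/(85,90,12),(115,255,255)/' fit.py
python3 - <<'E'
from fit import *
np.set_printoptions(precision=4,suppress=True)
o=[]
for names in(["top"],["scene"],["top","scene"]):
  q,f,cs,ms=fit(names,[.468,.246,-.47])
  print(names,q,f,[ (m>0).sum() for m in ms])
for c,m in zip(cs,ms):
    u,v=px(c,[q[0],q[1],.09])[0].astype(int)
    S=6;g=lambda a:cv2.resize(a[v-33:v+33,u-33:u+33],None,fx=S,fy=S,interpolation=0)
    for im in(c["img"].copy(),cv2.cvtColor(m,8)):
        cr=g(im)
        cn,_=cv2.findContours((pred(c,q)>127).astype(np.uint8),0,2)
        for a in cn: cv2.polylines(cr,[((a-[u-33,v-33])*S+S//2).astype(np.int32)],True,(0,0,255),1)
        o.append(cr)
im=np.vstack([np.hstack(o[:2]),np.hstack(o[2:])]);im=cv2.resize(im,(600,600));cv2.imwrite("pics/fit1.png",im)
E
```

```text
['top'] [ 0.4662  0.244  -0.4659  1.5546] 0.05445647984743118 [np.int64(626)]
['scene'] [ 0.4775  0.259  -0.468   1.5073] 0.3281199038028717 [np.int64(356)]
['top', 'scene'] [ 0.4684  0.2457 -0.4767  1.5349] 0.43847084045410156 [np.int64(623), np.int64(353)]
```

View pics/fit1.png

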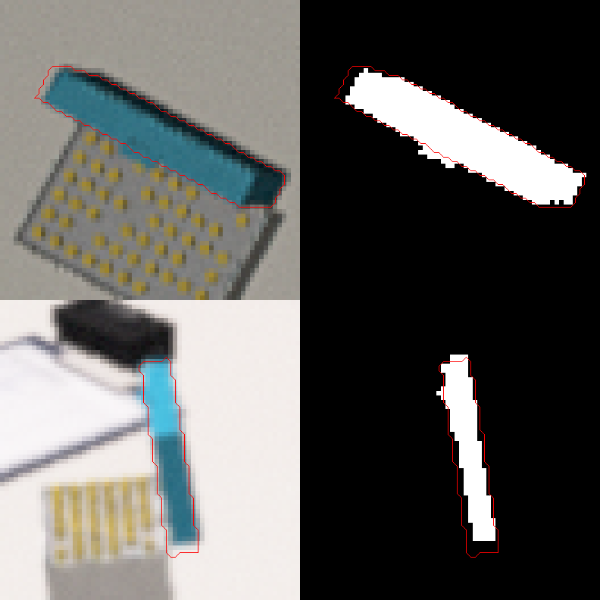

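The top-view fit matches well: hinge at (0.466, 0.244), yaw −26.7°, lid at about 1.55 rad. I'll swing across high with the fingers closed and come in behind the lid.

Call:
play_rows(
  steps=[
    [[0,0,-6.5,0.029,0.045,0,1],[0,0,-6.5,0.029,0.045,0,1],[0,0,-6.5,0.029,0.045,0,1],[0,0,-6.5,0.029,0.045,0,1],[0,0,-6.5,0.029,0.045,0,1],[0,0,-6.5,0.029,0.045,0,1],[0,0,-6.5,0.029,0.045,0,1],[0,0,-6.2,0.028,0.045,0,1]],
  ],
)

```text
t: 1.65
tool_pos: [0.5023, -0.2731, 0.4051]
tcp_rot: [0.731, 3.054, -0.0]
ft_force: [0.5, -0.2, 0.0]
gripper_width: 0.0291
grasp_force: 0.0
```

Call:
play_rows(
  steps=[
    [[0,0,0,0,0.045,0,1],[0,0,0,0,0.045,0,1],[0,0,0,0,0.045,0,1],[0,0,0,0,0.045,0,1],[0,0,0,0,0.045,0,1],[0,0,0,0,0.045,0,1],[0,0,0,0,0.045,0,1],[0,0,0,0,0,0,1]],
  ],
)

```text
t: 2.45
tool_pos: [0.5016, 0.0441, 0.405]
tcp_rot: [0.717, 3.058, 0.002]
ft_force: [-0.2, 0.7, 1.3]
gripper_width: 0.0006
grasp_force: 0.0
```

Call:
play_rows(
  steps=[
    [[0,0,0,0.005,0.045,0,1],[0,0,0,0.005,0.045,0,1],[0,0,0,0.005,0.045,0,1],[0,0,0,0,0.04,0,1],[0,0,0,0,0,-0.037,1],[0,0,0,0,0,-0.037,1],[0,0,0,0,0,-0.038,1],[0,0,0,0,0,0,1]],
  ],
)

```text
t: 3.25
tool_pos: [0.515, 0.2137, 0.288]
tcp_rot: [-0.725, -3.051, 0.01]
ft_force: [0.1, -0.9, -0.7]
gripper_width: 0.0003
grasp_force: 0.0
```

```bash
python3 - <<'E'
from h import *
s=telemetry.observe();print(s["t"],s["tool_pos"],s["ft_force"])
cv2.imwrite("pics/w1.png",np.hstack([cv2.resize(look("wrist")["img"],(400,300)),cv2.resize(look("scene")["img"][130:280,150:350],(400,300))]))
E
```

```text
3.25 [0.51497398 0.21370747 0.28803566] [ 0.1473153  -0.94490674 -0.72705776]
```

View pics/w1.png

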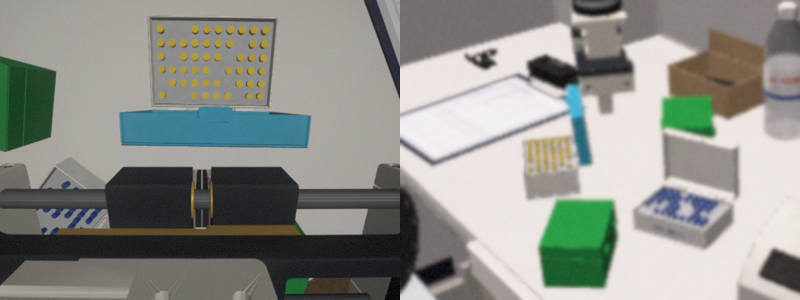

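The wrist view (left) shows the blue lid's edge level at about (215,130), with the closed fingers behind it at (200,200). The scene view (right) shows the gripper behind the lid with clear space. I'll push towards the front, stopping short.

Call:
play_rows(
  steps=[
    [[0,0,0,-0.009,0.0045,0,1],[0,0,0,-0.009,0.0045,0,1],[0,0,0,-0.009,0.0045,0,1],[0,0,0,-0.009,0.0045,0,1],[0,0,0,-0.009,0.0045,0,1],[0,0,0,-0.009,0.0045,0,1],[0,0,0,0,0,0,1]],
  ],
)

```text
t: 4.05
tool_pos: [0.4613, 0.2424, 0.2927]
tcp_rot: [-0.723, -3.057, 0.0]
ft_force: [0.8, -0.7, -0.2]
gripper_width: 0.0009
grasp_force: 0.0
```

```bash
cat > chk.py <<'E'
from fit import *
import sys
np.set_printoptions(precision=4,suppress=True)
H=[.4662,.244,-.466]
s=telemetry.observe();d=s["tool_pos"]-np.array([*H[:2],.045]);ex=np.array([np.cos(H[2]),np.sin(H[2])])
print("t",s["t"],"axis x'",d[:2]@ex,"tip z'",d[2]-ctrl.finger_overhang,s["ft_force"])
for n in ("wrist","top","scene"):
    q,f,cs,ms=fit([n],None,fix=H);print(n,q,f,(ms[0]>0).sum())
    cv2.imwrite(f"pics/{sys.argv[1]}_{n}.png",cs[0]["img"])
E
python3 chk.py a
```

```text
t 4.05 axis x' -0.0037041397017957348 tip z' 0.06960863713593382 [ 0.7501 -0.6665 -0.16  ]
wrist [1.0493] 1.1060458421707153 8835
top [1.6025] 13.698512077331543 34
scene [1.0578] 0.370462566614151 494
```

Wrist (1.05), scene (1.06) and contact geometry (1.06) all agree. I'll continue about 24 mm, then lift off backwards.

Call:
play_rows(
  steps=[
    [[0,0,0,-0.007,0.0035,0,1],[0,0,0,-0.007,0.0035,0,1],[0,0,0,-0.007,0.0035,0,1],[0,0,0,0,0,0,1]],
  ],
)

```text
t: 4.6
tool_pos: [0.4407, 0.2528, 0.2927]
tcp_rot: [-0.724, -3.057, 0.0]
ft_force: [-0.6, -0.1, 0.3]
gripper_width: 0.0005
grasp_force: 0.0
```

```bash
python3 chk.py b
```

```text
t 4.6 axis x' -0.02678923849800803 tip z' 0.06956486079173516 [-0.6152 -0.1397  0.311 ]
wrist [0.9305] 2.8152096271514893 4530
top [1.5894] 1.0131813287734985 236
scene [0.8203] 0.33984801173210144 568
```

Call:
play_rows(
  steps=[
    [[0,0,0,0.018,-0.009,0.01,1],[0,0,0,0.036,-0.018,0.03,1],[0,0,0,0.036,-0.018,0.04,1],[0,0,0,0.036,-0.05,0.04,1],[0,0,0,0.02,-0.05,0.03,1],[0,0,0,0,-0.05,0,1],[0,0,0,0,-0.05,0,1],[0,0,0,0,0,0,1]],
  ],
)

```text
t: 5.55
tool_pos: [0.5675, 0.0303, 0.4195]
tcp_rot: [-0.732, -3.055, 0.001]
ft_force: [-1.0, -0.1, -0.8]
gripper_width: 0.0006
grasp_force: 0.0
```

```bash
python3 chk.py c; python3 - <<'E'
import cv2,numpy as np
a=cv2.imread("pics/c_scene.png")[140:260,180:340];b=cv2.imread("pics/c_top.png")[190:310,130:290]
cv2.imwrite("pics/c.png",np.hstack([cv2.resize(x,(400,300),interpolation=cv2.INTER_CUBIC) for x in(a,b)]))
E
```

```text
t 5.55 axis x' 0.18647076962878195 tip z' 0.19640112054849576 [-0.9786 -0.0649 -0.7503]
wrist [0.7756] 0.18182086944580078 3411
top [1.4419] 0.8276686668395996 616
scene [0.8203] 0.23216286301612854 623
```

View pics/c.png

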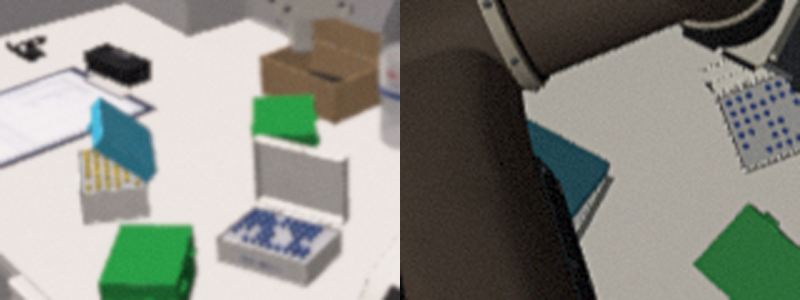

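The scene crop (left) shows the blue lid sloping over its tips at about (125,140), with the white lid still upright at (300,180). In the top crop (right) the arm hides part of the blue box. The angle estimates are 0.78 (wrist), 0.80 (contact geometry) and 0.82 (scene), so the lid is half open.

```bash
python3 -c "
from plant import job;print(job.close_job())"
```

```text
the job is handed in; nothing more can be done
None
```

The blue lid now stands half open at about 0.8 rad (roughly 45°), the white lid was not touched, the arm is clear of both boxes, and the job was handed in shortly after 5.55 s; no verdict came back.

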